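# Find the heavy side of a tile mixer drum and hold it down

### The job

The mixer drive from the automatic tile table is out for service. Put its clutch lever upright (neutral), then take the drum's hand crank by its black handle and turn it at least half way round to feel which side of the closed drum is heavy. Finish with the heavy side straight down (within about 20 degrees), standing still, the lever still upright and your grip still on the crank handle; do not push about the tiles, mug and screwdriver on the table.

Things in the scene. Friction and masses are not known exactly. Their poses are not given: they have to be found in the camera images.
- axis (a point): Middle of the closed steel drum (132 mm diameter, 66 mm long), on its level axis, 150 mm above the table. Its axes are the fixed drive unit's: y along the drum's axis, away from the crank and towards the clutch lever; z up; x level, across the axis, away from the robot. Base plate 170 mm (x) by 270 mm (y), 14 mm thick.
- crank (a joint): Angle of drum and crank, rad: 0 with the handle straight above the axis, growing as the handle goes from the top towards the unit's +x, pi straight below; it turns endlessly either way and counts on. At angle q the handle's centre is at (50 sin q, -152, 50 cos q) mm in the axes of point axis. A stiff bearing (friction about 0.29 N m) keeps the drum wherever it is left.
- crank_end (a point): Point on the drum's axis where the crank arm sits, at (0, -76, 0) mm in the axes of point axis. The drum hides a weight (the slug) of about 0.6 kg, 36 mm off the axis (0.17 to 0.26 N m), in an unseen direction that differs each time and turns with the crank. Turning slowly takes 0.5 to 11 N at the handle: most as the heavy side is lifted past level, least as it goes down past level.
- handle: Black round crank handle, a freely spinning sleeve of 20 mm diameter and 70 mm length, parallel to the drum's axis, on a 50 mm crank arm; origin at its centre, y along it. Its near end is 41 mm from the crank arm, which leaves room for a gripper that pinches it from above at any crank angle.
- clutch (a joint): Clutch lever angle, rad: 0 upright (neutral), negative leaning to the unit's -x, positive to +x, limits -0.65 and 0.65. It stays where it is left (friction about 0.12 N m).
- knob (a point): Centre of the black ball knob, 26 mm diameter, at the top of the clutch lever, on a 10 mm rod. The lever swings about a hinge parallel to the unit's y, 85 mm from the knob's centre; the hinge lies at (0, 135, -82) mm in the axes of point axis.
- tile_a: Loose white tile with a blue back, 26 x 34 x 20 mm, a bystander; origin at the centre of its underside.
- tile_b: A second such loose tile, a bystander; origin at the centre of its underside.
- mug: White mug, 80 mm across, 90 mm high, a bystander; origin at the centre of its underside.
- driver: Screwdriver lying on the table, a bystander; origin under its middle.

How it is judged (in metres and radians):
On the way, in this order (a step that is already met when the one before it is completed fails the run):
1. the clutch lever stands upright, within 0.14 rad (value of joint clutch between -0.14 and 0.14 rad), for 0.3 s.
2. the crank, held by its handle, has been turned about half way round from its start (handle 85 mm or more from where it was) (distance of handle from where it was at the start of the episode above 0.085 m and contact force between the fingers and handle above 0.5 N).
At the end, for the whole second after the job is handed in: The heavy side of the drum is within 20 degrees of straight down, the drum stands still, the fingers still hold the crank handle (more than 1 N), and the clutch lever is still within 0.14 rad of upright (all of step 1 and x of slug in the frame of axis between -0.01234 and 0.01234 m and z of slug in the frame of axis below 0 m and velocity of joint crank between -0.08 and 0.08 rad/s and contact force between the fingers and handle above 1 N); the arm keeps its last pose, push and grip.
It fails at once if a tile, the mug or the screwdriver was moved more than 30 mm (distance of any of tile_a, tile_b, mug, driver from where it was at the start of the episode above 0.03 m).
It also fails if it takes over 72 s, if anything falls off the work surface, if the arm or the gripper's body presses on something with over 40 N, if the wrist force passes 120 N, or if a joint passes its speed limit or range.

### The arm

A 6-joint arm with a two-finger parallel gripper is mounted at the origin on the work surface. World frame = base frame: x ahead of the robot, y to its left, z up, the work surface at z = 0. Lengths are in mm, angles in rad, forces in N, time in s.
With the tool pointing down it reaches from about 350 to 775 mm from the base axis. Payload 5.5 kg.
Tool frame: the origin (TCP) lies midway between the tips of the shut fingers; the grasp point (between the pads) lies 19 mm behind it (manip.grip_point_offset is the distance from the TCP to the grasp point, in mm); z points along the fingers, y is the line along which they close (so a half turn about z gives the same grasp; the last joint's range is limited). The gripper opens to 85 mm and grips with 20 to 120 N. Pads are 22 mm wide; open, the fingers measure 114 mm over their backs; the gripper's body (76 mm by 85 mm) begins 54 mm behind the grasp point. The pads swing forward as they close: fully open they stand 13 mm farther back than shut.
Start: joints at [1.066, 0.313, 0.046, 1.304, 0, 1.431], TCP at [205.165, 537.196, 231.323] pointing down, gripper open.
Joint ranges: [-2.76, 2.76], [-0.86, 1.69], [-1.03, 1.26], [-2.2, 2.34], [-1.47, 1.5], [-3.14, 3.14]. Speed limits (rad/s): [2.57, 2.57, 3.14, 3.14, 3.14, 3.14].

### API

Orientations are given as a rotation vector (axis times angle).
In Python, from bench import manip, eyes, find_in, tip_of gives the robot as it stands.
- The arm moves only by the shell command python3 -m handwheel 'ROWS' [FORCE]. ROWS is JSON, one flat list of numbers, 7 for each row, row after row: the shift along the tool's x, y, z in mm, then the turn, a rotation vector about the tool's x, y, z in rad, then the opening, from -1 (shut) to 1 (fully open). In form: [dx, dy, dz, ax, ay, az, grip, dx, dy, dz, ax, ay, az, grip, ...]. A call has 1 to 12 rows; each row shifts and turns the commanded pose from where the row before left it, along the tool's axes as they then stand; what a row does not reach is not made up. A row lasts 1/8 s, in which the tool goes at most 62.5 mm and 10.7 degrees, less where a joint would pass 70% of its speed; a pose out of reach is approached as far as the arm can. A call with a gripper value outside its range is refused whole. The fingers move at their own pace and stop on an object; FORCE is the grip in N (left out, the last holds). Time passes only in rows, so rows that do not move let the fingers close. It gives the time, the measured TCP pose, the force, the opening and the grip force at its end, in the units of the state.
- manip.observe(): the state, without advancing time (a new reading comes with each control period).
- eyes.capture(name): name is "scene" or "side" or "wrist"; returns a dict with "img" (420x560x3 uint8, red, green, blue), "fx", "fy", "cx", "cy" (pixels), "eye" and "rotation" of the camera in the world. Camera axes: x right, y up, looking along -z (the intrinsics and any distortion apply to the point x, -y, -z); pixel columns grow to the right and rows downward; lengths in mm; the calibration is good to about 2 mm. The wrist camera is an equidistant fisheye: a pixel r from the principal point sees the ray r / f radians off the axis. A picture is of the moment at which its call begins. There is no depth.
- manip.close_job(): hands the job in; it is judged then, once.
Trained networks look in the newest picture that a camera, given by its name, has taken for a name from the list of things; names that differ only in an ending like _2 or _b are one class to them, and where a whole thing is asked for, a point or a joint stands for the part that bears it (a point fixed in the world has none). Each returns a list of dicts, best first, with "conf" (0 to 1); they miss things now and then, are a little off and sometimes report something else, mostly with a low value. They report only what shows in the picture. A call takes as long as a camera call.
- find_in(camera, name): "xy" ([column, row] in pixels, amid what is visible of it).
- tip_of(camera, name): "xy" ([column, row] in pixels: a listed point, or the origin of a listed thing).
The state is a dict: "time": time; "joint_pos": joint angles; "joint_velocities": joint speeds; "tau": joint torques, N m; "ee_pos": TCP position; "tcp_rot": TCP orientation; "contact_force": force on the tool from outside, world axes, zero at the start; "moment": the same for the moment, N m; "gripper_width": finger opening in mm; "finger_force": force on a finger pad.
Only numpy, scipy, OpenCV 4.12 (cv2) and the standard library are available. Lean on these libraries where they do the work, as an engineer would, in place of code of your own. Each camera call takes 0.05 s, during which the arm holds its last target. There are 200 camera calls.

## Working session

There is one attempt and no reset: what is moved stays moved. The work goes in short steps, Python scripts to look and compute and a shell command to move; the robot and the scene stay as the last step left them, time stands still between calls to the robot, and variables do not carry over. Pictures are saved under pics/ and viewed, at most 10 in all, crops included, and the job is handed in when it is done.

```bash
mkdir -p pics; ls
cat > h.py <<'E'
import numpy as np, cv2
from scipy.spatial.transform import Rotation as R
from scipy.optimize import least_squares
from bench import manip, eyes, find_in, tip_of
def proj(c,P):
    p=(np.asarray(P,float)-c["eye"])@Rm(c); x,y,z=p[...,0],-p[...,1],-p[...,2]
    return np.stack([c["cx"]+c["fx"]*x/z,c["cy"]+c["fy"]*y/z],-1)
def Rm(c):
    r=np.array(c["rotation"],float); return r if r.shape==(3,3) else R.from_rotvec(r).as_matrix()
def ray(c,uv,fish=False):
    a=np.array([(uv[0]-c["cx"])/c["fx"],(uv[1]-c["cy"])/c["fy"]])
    if fish:
        t=np.linalg.norm(a); d=np.array([*(a/t*np.sin(t)),np.cos(t)])
    else: d=np.array([*a,1])
    d=d/np.linalg.norm(d); return Rm(c)@np.array([d[0],-d[1],-d[2]])
def tri(cs,uvs,fs):
    A=0;b=0
    for c,u,f in zip(cs,uvs,fs):
        d=ray(c,u,f);M=np.eye(3)-np.outer(d,d);A=A+M;b=b+M@np.array(c["eye"])
    return np.linalg.solve(A,b)
E
python3 - <<'E'
from h import *
C={}
for n in ["scene","side","wrist"]:
    C[n]=eyes.capture(n);cv2.imwrite(f"pics/{n}0.png",C[n]["img"][...,::-1])
    c=C[n];print(n,{k:np.round(c[k],3).tolist() for k in c if k!="img"})
D={}
for t in ["axis","crank_end","handle","knob","tile_a","mug","driver"]:
    for n in C:
        r=tip_of(n,t)[:2]
        print(t,n,[(np.round(q["xy"],1).tolist(),round(q["conf"],2)) for q in r])
        if r: D[t,n]=r[0]["xy"]
    if (t,"scene") in D and (t,"side") in D: print("  tri",tri([C["scene"],C["side"]],[D[t,"scene"],D[t,"side"]],[0,0]).round(1))
a=C["scene"]["img"];b=C["side"]["img"]
cv2.imwrite("pics/both.png",np.hstack([a,b])[...,::-1][:, :])
E
```

```text
pics
scene {'fx': 401.308, 'fy': 401.308, 'cx': 275.633, 'cy': 210.718, 'eye': [1001.77, -573.795, 956.798], 'rotation': [0.735, 0.287, 0.663]}
side {'fx': 480.575, 'fy': 480.575, 'cx': 277.014, 'cy': 207.059, 'eye': [376.332, 750.259, 982.552], 'rotation': [0.092, -1.05, -2.786]}
wrist {'fx': 325.192, 'fy': 325.192, 'cx': 284.774, 'cy': 207.111, 'eye': [128.273, 567.462, 373.245], 'rotation': [-0.285, -0.197, 1.195]}
axis scene [([291.3, 225.7], 0.68)]
axis side [([258.8, 195.8], 0.96), ([258.1, 170.8], 0.73)]
axis wrist []
  tri [551.1   2.3 150.1]
crank_end scene [([280.2, 243.4], 0.78), ([253.2, 269.7], 0.15)]
crank_end side [([256.0, 171.2], 0.65)]
crank_end wrist []
  tri [572.2 -69.5 158.1]
handle scene [([253.6, 268.1], 0.58)]
handle side [([272.3, 161.2], 0.43)]
handle wrist []
  tri [ 548.9 -151.5  118.3]
knob scene []
knob side [([279.5, 240.2], 0.79), ([256.5, 170.8], 0.42)]
knob wrist []
tile_a scene [([357.8, 177.0], 0.41)]
tile_a side [([238.8, 411.9], 0.81), ([293.8, 393.6], 0.53)]
tile_a wrist [([237.3, 331.0], 0.89)]
  tri [505.4 445.2   2.6]
mug scene [([210.1, 362.0], 0.64)]
mug side [([271.9, 141.5], 0.61)]
mug wrist [([37.1, 418.5], 0.59)]
  tri [ 591.2 -366.6   -4.7]
driver scene [([169.4, 312.6], 0.92)]
driver side [([327.6, 153.0], 0.75)]
driver wrist [([2.8, 375.7], 0.44)]
  tri [ 412.2 -343.3   -1.6]
```

View pics/scene0.png

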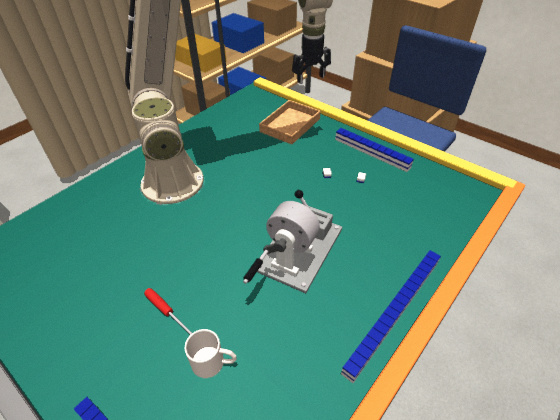

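View pics/side0.png

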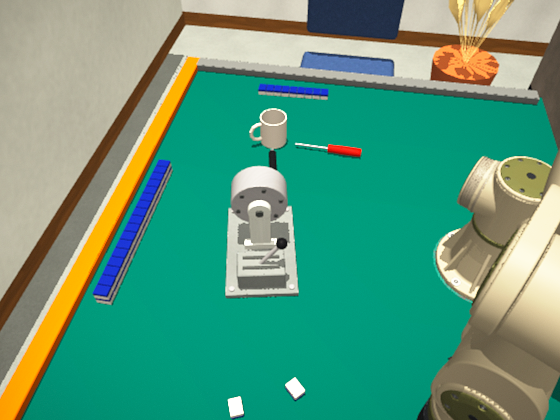

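The scene view shows the lever knob at (299,194), the handle at (253,268) and the plate corners at (308,288) and (341,231). The side view shows the knob at (281,243), the handle at about (272,160) and plate corners at (226,294) and (298,292). The tiles, mug and screwdriver are all clear of the unit.

Run:
```python
from h import *
S=eyes.capture("scene");D=eyes.capture("side")
def model(p):
    X,Y,w,q,c,yo=p[:6]
    L=lambda v:np.array([X,Y,150])+R.from_euler('z',w).apply(v)
    return dict(axis=L([0,0,0]),ce=L([0,-76,0]),h=L([50*np.sin(q),-152,50*np.cos(q)]),k=L([85*np.sin(c),135,-82+85*np.cos(c)]),
     a=L([85,yo+135,-138]),b=L([-85,yo+135,-138]),d=L([85,yo-135,-138]))
obs=[(S,'axis',291.3,225.7,.3),(D,'axis',258.8,195.8,.5),(S,'ce',280.2,243.4,.5),(D,'ce',256,171.2,.1),(S,'h',253.4,268.3,1),(D,'h',272.3,161.2,.7),
(S,'k',299,194,1),(D,'k',281,243,1),(D,'a',226,294,.7),(D,'b',298,292,.7),(S,'a',341,231,.7),(S,'d',306,289,.7)]
def f(p):
    m=model(p);return np.concatenate([wt*(proj(c,m[n])-[u,v]) for c,n,u,v,wt in obs])
for q0 in (-2,-.7,.7,2):
    r=least_squares(f,[551,2,0,q0,-.3,0],loss='soft_l1',x_scale=[10,10,.1,.3,.3,10])
    print(q0,round(r.cost,1),r.x.round(3))
    b=r if q0==-2 or r.cost<b.cost else b
m=model(b.x)
print({k:v.round(0).tolist() for k,v in m.items()})
for c,n,u,v,w in obs: print(n,(proj(c,m[n])-[u,v]).round(1))
s=manip.observe();print(s["ee_pos"],s["tcp_rot"],R.from_rotvec(s["tcp_rot"]).as_matrix().round(3).tolist(),s["time"])
```

```text
-2 5.4 [ 5.52903e+02  3.49000e+00  2.24000e-01 -2.27000e+00 -5.61000e-01
  4.51590e+01]
-0.7 5.4 [ 5.52903e+02  3.49000e+00  2.24000e-01 -2.27000e+00 -5.61000e-01
  4.51590e+01]
0.7 5.4 [ 5.52903e+02  3.49000e+00  2.24000e-01 -2.27000e+00 -5.61000e-01
  4.51590e+01]
2 5.4 [ 5.52903e+02  3.49000e+00  2.24000e-01  4.01300e+00 -5.61000e-01
  4.51590e+01]
{'axis': [553.0, 3.0, 150.0], 'ce': [570.0, -71.0, 150.0], 'h': [549.0, -153.0, 118.0], 'k': [479.0, 125.0, 140.0], 'a': [596.0, 198.0, 12.0], 'b': [430.0, 160.0, 12.0], 'd': [656.0, -65.0, 12.0]}
axis [1.1 0.2]
axis [-0.5  0.1]
ce [-0.6  1.9]
ce [1.6 2. ]
h [-0.5  0.3]
h [-0.4 -0.2]
k [-0.4 -1. ]
k [-0.4  0.7]
a [-0.8  0.8]
b [ 0.4 -0.3]
a [-0.  -4.5]
d [-0.7  2.7]
[205.18872762 537.20662208 231.32049294] [5.69862904e-01 3.08942405e+00 1.99388589e-04] [[-0.934, 0.357, 0.0], [0.357, 0.934, 0.0], [-0.0, 0.0, -1.0]] 1.3
```

```bash
python3 -m handwheel '[0,0,0,0,0,0.164,1, 0,0,0,0,0,0.164,1, 0,0,0,0,0,0.164,1, 0,0,0,0,0,0.164,1, 0,0,0,0,0,0.164,1, 0,0,0,0,0,0.162,1, -40,15,0,0,0,0,1, -46,18,0,0,0,0,1, -46,18,0,0,0,0,1, -46,18,0,0,0,0,1, -46,18,0,0,0,0,1, -46,18,0,0,0,0,1]' 40
python3 -m handwheel '[-46,18,0,0,0,0,1, -46,18,0,0,0,0,1, -46,18,0,0,0,0,1, -40,15,0,0,0,0,1, -14,4,0,0,0,0,1, 0,0,0,0,0,0,1]'
python3 - <<'E'
from h import *
c=eyes.capture("wrist");cv2.imwrite("pics/w1.png",c["img"][...,::-1]);s=manip.observe()
M=R.from_rotvec(s["tcp_rot"]).as_matrix();print(M.round(3).tolist(),s["joint_pos"])
for t in ("knob","axis","handle"): print(t,tip_of("wrist",t)[:2],find_in("wrist",t)[:2])
r=tip_of("wrist","knob")
if r:
    d=ray(c,r[0]["xy"],True);e=np.array(c["eye"]);P=e+d*(140-e[2])/d[2];print(P,(P-s["ee_pos"])@M)
E
```

```text
time: 2.8
ee_pos: [368.3, 295.9, 231.5]
tcp_rot: [1.959, 2.456, 0.001]
contact_force: [0.6, -0.6, 0.3]
gripper_width: 85.7
finger_force: 0.0
time: 3.55
ee_pos: [481.3, 125.9, 231.2]
tcp_rot: [-1.961, -2.454, 0.0]
contact_force: [-0.7, 0.9, -0.2]
gripper_width: 85.4
finger_force: 0.0
[[-0.222, 0.975, -0.001], [0.975, 0.222, 0.001], [0.001, -0.001, -1.0]] [ 9.54918023e-02  1.63173926e-01 -1.49094168e-01  1.25915932e+00
  6.12703746e-04  1.44263067e+00]
knob [{'xy': [279.5, 214.0], 'conf': 0.8}] [{'xy': [284.5, 208.3], 'conf': 0.75}]
axis [{'xy': [327.0, 353.3], 'conf': 0.84}] [{'xy': [314.9, 238.7], 'conf': 0.97}]
handle [] []
[478.3436481  124.51748071 140.        ] [-1.54565273 -2.85696302 91.21869986]
```

View pics/w1.png

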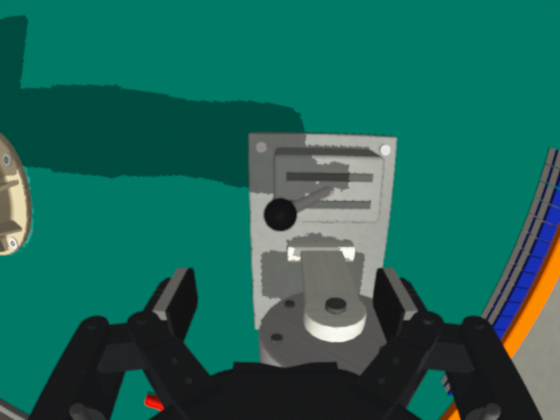

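The wrist view shows the knob at (280,214), under the tool. Next I descend and grip it.

```bash
python3 -m handwheel '[-1,-3,25,0,0,0,1, 0,0,35,0,0,0,1, 0,0,35,0,0,0,1, 0,0,13,0,0,0,1, 0,0,0,0,0,0,-1, 0,0,0,0,0,0,-1, 0,0,0,0,0,0,-1, 0,0,0,0,0,0,-1]' 30
python3 - <<'E'
from h import *
s=manip.observe();print(s["gripper_width"],s["finger_force"],s["contact_force"])
E
```

```text
time: 4.95
ee_pos: [479.0, 124.6, 124.7]
tcp_rot: [1.959, 2.455, 0.002]
contact_force: [-2.0, 0.0, 6.4]
gripper_width: 24.7
finger_force: 26.7
24.712319622672577 26.68925654143095 [-1.97654488  0.00779864  6.43229107]
```

```bash
python3 -m handwheel '[0,5,-3,0,0,0,-1, 0,5.5,-2.6,0,0,0,-1, 0,5.5,-2.2,0,0,0,-1, 0,5.7,-1.9,0,0,0,-1, 0,5.8,-1.4,0,0,0,-1, 0,5.8,-1.1,0,0,0,-1, 0,5.9,-0.6,0,0,0,-1, 0,5.8,-0.2,0,0,0,-1, 0,0,0,0,0,0,-1, 0,0,0,0,0,0,-1]'
python3 - <<'E'
from h import *
S=eyes.capture("scene");D=eyes.capture("side")
s=manip.observe();v=R.from_euler('z',-.224).apply(s["ee_pos"]-np.array([553,3.5,150]));print(v,s["contact_force"])
for n in("scene","side"):print(n,tip_of(n,"knob")[:2])
print(proj(S,[523,135,153]),proj(D,[523,135,153]))
E
```

```text
time: 6.2
ee_pos: [520.8, 134.1, 136.7]
tcp_rot: [-1.959, -2.454, 0.004]
contact_force: [-4.0, -1.9, 4.5]
gripper_width: 24.1
finger_force: 30.7
[ -2.37819372 134.43723617 -13.31433108] [-4.55763009 -2.25556116  4.25363984]
scene [{'xy': [311.5, 196.9], 'conf': 0.47}]
side [{'xy': [263.2, 241.1], 'conf': 0.74}]
[312.70995899 194.51852556] [259.75480991 240.82824499]
```

```bash
python3 -m handwheel '[0,3,0,0,0,0,-1, 0,0,0,0,0,0,-1, 0,0,0,0,0,0,1, 0,0,0,0,0,0,1, 0,0,0,0,0,0,1, 0,0,-30,0,0,0,1, 0,0,-45,0,0,0,1, 0,0,-45,0,0,0,1, 0,0,-20,0,0,0,1, 0,0,0,0,0,0,1]'
python3 - <<'E'
from h import *
S=eyes.capture("scene");D=eyes.capture("side");W=eyes.capture("wrist")
s=manip.observe();print(s["ee_pos"])
p=[tip_of(n,"knob") for n in("scene","side","wrist")];print([q[:1] for q in p])
for cs,i in (((S,D),(0,1)),((D,W),(1,2)),((S,D,W),(0,1,2))):
    if all(p[j] for j in i):
        P=tri(cs,[p[j][0]["xy"] for j in i],[j==2 for j in i]);v=R.from_euler('z',-.224).apply(P-[553,3.5,150]);print(v,np.arctan2(v[0],v[2]+82))
im=[cv2.resize(c["img"][a:a+140,b:b+140],(380,380)) for c,a,b in((S,140,250),(D,160,190))]
cv2.imwrite("pics/k2.png",np.hstack(im)[...,::-1])
E
```

```text
time: 7.65
ee_pos: [526.7, 135.5, 278.1]
tcp_rot: [1.957, 2.454, 0.005]
contact_force: [0.3, -0.1, -0.8]
gripper_width: 85.6
finger_force: 0.0
[524.89778029 135.2507912  274.93095053]
[[{'xy': [313.3, 194.9], 'conf': 0.46}], [{'xy': [262.7, 241.0], 'conf': 0.57}], [{'xy': [283.6, 204.0], 'conf': 0.74}]]
[ -2.57334099 135.66896543   1.27822811] -0.03089069587388439
[ -2.18840124 128.82072583  -6.04812265] -0.028805027939842798
[ -0.81942959 133.74059385   2.2965583 ] -0.009720489126562083
```

View pics/k2.png

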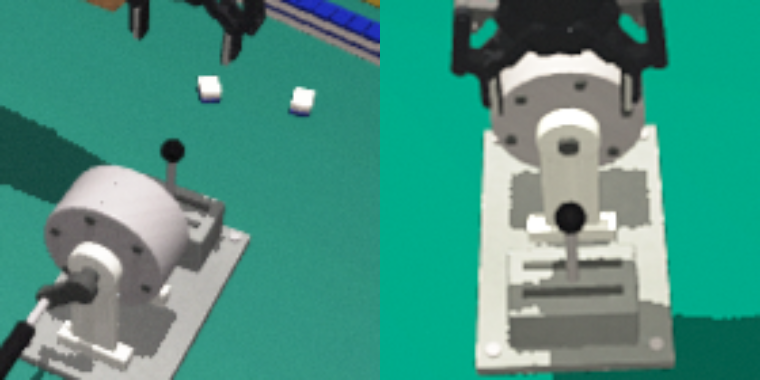

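The lever is upright: the scene view shows the knob straight above its slot, and the triangulated angle is about -0.02. Next I move over the handle.

```bash
python3 -m handwheel '[-25,-3,0,0,0,0,1, -45,-6,0,0,0,0,1, -48,-7,0,0,0,0,1, -48,-7,0,0,0,0,1, -48,-7,10,0,0,0,1, -45,-7,20,0,0,0,1, -28,-3,20,0,0,0,1, 0,0,0,0,0,0,1]'
python3 - <<'E'
from h import *
S=eyes.capture("scene");D=eyes.capture("side");W=eyes.capture("wrist");cv2.imwrite("pics/w3.png",W["img"][...,::-1])
s=manip.observe();U=lambda P:R.from_euler('z',-.224).apply(np.array(P)-[553,3.5,150])
print(U(s["ee_pos"]),s["joint_pos"])
p=[tip_of(n,"handle") for n in("scene","side","wrist")];print([q[:2] for q in p],find_in("wrist","handle")[:2],tip_of("wrist","axis")[:1],tip_of("wrist","crank_end")[:1])
if p[2]:
    d=ray(W,p[2][0]["xy"],True);e=np.array(W["eye"]);print(U(e+d*(118-e[2])/d[2]))
    print(U(tri((S,W),(p[0][0]["xy"],p[2][0]["xy"]),(0,1))) if p[0] else 0)
E
```

```text
time: 8.95
ee_pos: [548.9, -154.9, 223.4]
tcp_rot: [-1.96, -2.449, 0.002]
contact_force: [0.6, 0.1, 0.0]
gripper_width: 85.4
finger_force: 0.0
[ -37.55995931 -151.75095907   76.37654846] [-4.11740916e-01  3.06922404e-01  2.53082553e-02  1.28965138e+00
  3.83922617e-04  9.34668020e-01]
[[{'xy': [251.2, 269.6], 'conf': 0.55}], [{'xy': [273.9, 160.6], 'conf': 0.44}], [{'xy': [284.1, 204.2], 'conf': 0.93}]] [{'xy': [283.8, 204.2], 'conf': 0.9}] [] [{'xy': [338.7, 116.5], 'conf': 0.81}]
[ -37.84043682 -150.08959741  -32.        ]
[ -40.26421686 -152.91468619  -37.0216815 ]
```

View pics/w3.png

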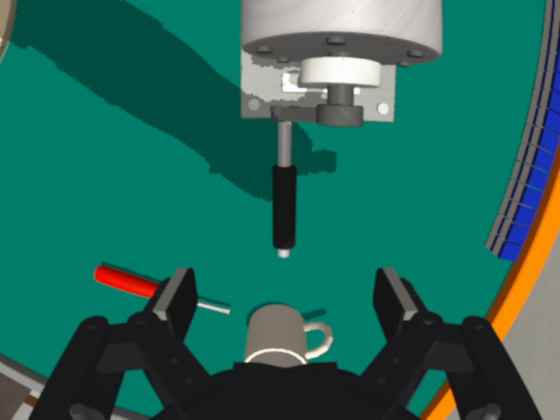

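The handle is at (284,204) and hangs below the tool, clear of the arm, mug and screwdriver. Next I grip it.

```bash
python3 -m handwheel '[0,-1,30,0,0,0,1, 0,0,45,0,0,0,1, 0,0,40,0,0,0,1, 0,0,13,0,0,0,1, 0,0,0,0,0,0,-1, 0,0,0,0,0,0,-1, 0,0,0,0,0,0,-1, 0,0,0,0,0,0,-1, 0,0,0,0,0,0,-1]' 60
python3 - <<'E'
from h import *
s=manip.observe();U=lambda P:R.from_euler('z',-.224).apply(np.array(P)-[553,3.5,150])
v=U(s["ee_pos"]);print(v,s["contact_force"],s["gripper_width"],s["finger_force"],np.arctan2(v[0],v[2]+19))
q=-2.27
while q<4.2:
    o=[]
    for i in range(4): o.append("%.1f,%.1f"%(50*(np.sin(q+.1)-np.sin(q)),-50*(np.cos(q+.1)-np.cos(q))));q+=.1
    print(round(q-.4,2),o)
E
```

```text
time: 10.52
ee_pos: [549.3, -154.2, 99.4]
tcp_rot: [1.959, 2.454, -0.001]
contact_force: [-2.7, -0.6, 6.0]
gripper_width: 18.2
finger_force: 58.5
[ -38.62334255 -152.91925024  -50.6059194 ] [-2.68030928 -0.63447082  6.04407797] 18.248909804915403 58.52572739124298 -2.2566034207074903
-2.27 ['-3.0,-4.0', '-2.6,-4.3', '-2.2,-4.5', '-1.7,-4.7']
-1.87 ['-1.2,-4.8', '-0.7,-4.9', '-0.2,-5.0', '0.3,-5.0']
-1.47 ['0.8,-4.9', '1.2,-4.8', '1.7,-4.7', '2.2,-4.5']
-1.07 ['2.6,-4.3', '3.0,-4.0', '3.4,-3.7', '3.8,-3.3']
-0.67 ['4.1,-2.9', '4.3,-2.5', '4.6,-2.0', '4.7,-1.6']
-0.27 ['4.9,-1.1', '5.0,-0.6', '5.0,-0.1', '5.0,0.4']
0.13 ['4.9,0.9', '4.8,1.4', '4.6,1.9', '4.4,2.3']
0.53 ['4.2,2.7', '3.9,3.1', '3.6,3.5', '3.2,3.9']
0.93 ['2.8,4.2', '2.4,4.4', '1.9,4.6', '1.4,4.8']
1.33 ['0.9,4.9', '0.5,5.0', '-0.0,5.0', '-0.5,5.0']
1.73 ['-1.0,4.9', '-1.5,4.8', '-2.0,4.6', '-2.4,4.4']
2.13 ['-2.9,4.1', '-3.3,3.8', '-3.6,3.4', '-3.9,3.1']
2.53 ['-4.2,2.7', '-4.5,2.2', '-4.7,1.8', '-4.8,1.3']
2.93 ['-4.9,0.8', '-5.0,0.3', '-5.0,-0.2', '-5.0,-0.7']
3.33 ['-4.9,-1.2', '-4.7,-1.7', '-4.5,-2.1', '-4.3,-2.6']
3.73 ['-4.0,-3.0', '-3.7,-3.4', '-3.3,-3.7', '-3.0,-4.0']
4.13 ['-2.5,-4.3', '-2.1,-4.5', '-1.6,-4.7', '-1.2,-4.9']
```

```bash
{ 
python3 -m handwheel '[0,-3,-4,0,0,0,-1, 0,-2.6,-4.3,0,0,0,-1]'
python3 -m handwheel '[0,-2.2,-4.5,0,0,0,-1, 0,-1.7,-4.7,0,0,0,-1]'
python3 -m handwheel '[0,-1.2,-4.8,0,0,0,-1, 0,-0.7,-4.9,0,0,0,-1]'
python3 -m handwheel '[0,-0.2,-5,0,0,0,-1, 0,0.3,-5,0,0,0,-1]'
python3 -m handwheel '[0,0.8,-4.9,0,0,0,-1, 0,1.2,-4.8,0,0,0,-1]'
python3 -m handwheel '[0,1.7,-4.7,0,0,0,-1, 0,2.2,-4.5,0,0,0,-1]'
python3 -m handwheel '[0,2.6,-4.3,0,0,0,-1, 0,3,-4,0,0,0,-1]'
python3 -m handwheel '[0,3.4,-3.7,0,0,0,-1, 0,3.8,-3.3,0,0,0,-1]'
} | tee log1.txt | grep -E "ee_pos|contact|finger"
python3 - <<'E'
from h import *
print({k:np.round(v,2).tolist() for k,v in manip.observe().items()})
E
```

```text
ee_pos: [543.9, -155.3, 106.5]
contact_force: [1.7, -2.9, -4.1]
finger_force: 58.7
ee_pos: [539.3, -156.3, 115.7]
contact_force: [-0.5, -5.6, -5.3]
finger_force: 58.7
ee_pos: [536.8, -156.8, 125.2]
contact_force: [-0.9, -6.7, -5.5]
finger_force: 58.6
ee_pos: [536.0, -157.0, 134.8]
contact_force: [-2.7, -7.1, -7.0]
finger_force: 58.6
ee_pos: [537.2, -156.8, 144.3]
contact_force: [-5.6, -8.1, -4.8]
finger_force: 58.7
ee_pos: [540.0, -156.1, 153.4]
contact_force: [-8.6, -10.1, -2.7]
finger_force: 58.9
ee_pos: [544.7, -155.1, 161.9]
contact_force: [-12.0, -10.2, -1.2]
finger_force: 59.3
ee_pos: [551.1, -153.8, 169.5]
contact_force: [-13.9, -9.9, 4.6]
finger_force: 59.9
{'time': 12.52, 'joint_pos': [-0.41, 0.34, -0.07, 1.17, -0.01, 0.94], 'joint_velocities': [0.03, 0.03, 0.12, 0.09, -0.0, 0.03], 'tau': [7.8, -46.39, 31.98, -4.28, 4.34, -0.05], 'ee_pos': [551.1, -153.76, 169.55], 'tcp_rot': [-1.96, -2.45, 0.01], 'contact_force': [-13.92, -9.94, 4.62], 'moment': [-1.98, 2.93, 0.01], 'finger_force': 59.89, 'gripper_width': 17.88}
```

```bash
cat > an.py <<'E'
from h import *
import re,sys
def load(f):
    t=open(f).read();g=lambda k:np.array([eval(x) for x in re.findall(k+r": (\[.*?\])",t)]);return g("ee_pos"),g("contact_force")
P,F=[np.vstack(x) for x in zip(*[load(f) for f in sys.argv[1:]])]
u=R.from_euler('z',-.224);V=u.apply(P-[553,3.5,131]);G=u.apply(F)
x,z=V[:,0],V[:,2]
fit=least_squares(lambda p:np.hypot(x-p[0],z-p[1])-p[2],[0,0,50]).x
f2=least_squares(lambda p:np.hypot(x-p[0],z-p[1])-50,[0,0]).x
print("circle",fit.round(1),"r50",f2.round(1))
q=np.unwrap(np.arctan2(x-f2[0],z-f2[1]))
T=G[:,0]*np.cos(q)-G[:,2]*np.sin(q);N=G[:,0]*np.sin(q)+G[:,2]*np.cos(q)
for i in range(len(q)): print(q[i].round(2),"T %.1f N %.1f ax %.1f"%(T[i],N[i],G[i,1]))
E
python3 an.py log1.txt
```

```text
circle [-2.6  2.6 49.6] r50 [-2.2  2.6]
-2.14 T -4.0 N 1.4 ax -3.2
-1.94 T -4.3 N 3.5 ax -5.3
-1.74 T -5.0 N 3.3 ax -6.3
-1.55 T -7.1 N 4.0 ax -6.3
-1.35 T -6.2 N 6.1 ax -6.7
-1.16 T -6.7 N 8.7 ax -7.9
-0.97 T -8.9 N 10.8 ax -7.3
-0.77 T -8.2 N 14.2 ax -6.6
```

```bash
{ 
python3 -m handwheel '[-1,3.1,-4.1,0,0,0,-1, -1,3.3,-3.8,0,0,0,-1]'
python3 -m handwheel '[0,4.6,-2,0,0,0,-1, 0,4.7,-1.6,0,0,0,-1]'
python3 -m handwheel '[0,4.9,-1.1,0,0,0,-1, 0,5,-0.6,0,0,0,-1]'
python3 -m handwheel '[0,5,-0.1,0,0,0,-1, 0,5,0.4,0,0,0,-1]'
python3 -m handwheel '[0,4.9,0.9,0,0,0,-1, 0,4.8,1.4,0,0,0,-1]'
python3 -m handwheel '[0,4.6,1.9,0,0,0,-1, 0,4.4,2.3,0,0,0,-1]'
python3 -m handwheel '[0,4.2,2.7,0,0,0,-1, 0,3.9,3.1,0,0,0,-1]'
python3 -m handwheel '[0,3.6,3.5,0,0,0,-1, 0,3.2,3.9,0,0,0,-1]'
} > log2.txt; grep finger log2.txt|tail -1;grep time log2.txt|tail -1; python3 an.py log1.txt log2.txt
```

```text
finger_force: 60.0
time: 14.52
circle [-2.2  2.6 50. ] r50 [-2.2  2.6]
-2.14 T -4.0 N 1.4 ax -3.2
-1.94 T -4.3 N 3.5 ax -5.3
-1.74 T -5.0 N 3.3 ax -6.3
-1.55 T -7.1 N 4.0 ax -6.3
-1.36 T -6.2 N 6.1 ax -6.7
-1.16 T -6.7 N 8.7 ax -7.9
-0.97 T -8.9 N 10.8 ax -7.3
-0.77 T -8.1 N 14.2 ax -6.6
-0.55 T -9.5 N -3.7 ax -0.3
-0.35 T -9.2 N 4.0 ax -1.4
-0.14 T -9.8 N 5.9 ax -0.1
0.07 T -8.0 N 5.2 ax -0.3
0.28 T -8.1 N 4.1 ax 0.8
0.49 T -8.9 N 3.4 ax 1.1
0.7 T -9.0 N 2.0 ax 0.7
0.9 T -8.3 N 0.9 ax -0.1
```

```bash
{ 
python3 -m handwheel '[0,2.8,4.2,0,0,0,-1, 0,2.4,4.4,0,0,0,-1]'
python3 -m handwheel '[0,1.9,4.6,0,0,0,-1, 0,1.4,4.8,0,0,0,-1]'
python3 -m handwheel '[0,0.9,4.9,0,0,0,-1, 0,0.5,5,0,0,0,-1]'
python3 -m handwheel '[0,0,5,0,0,0,-1, 0,-0.5,5,0,0,0,-1]'
python3 -m handwheel '[0,-1,4.9,0,0,0,-1, 0,-1.5,4.8,0,0,0,-1]'
python3 -m handwheel '[0,-2,4.6,0,0,0,-1, 0,-2.4,4.4,0,0,0,-1]'
python3 -m handwheel '[0,-2.9,4.1,0,0,0,-1, 0,-3.3,3.8,0,0,0,-1]'
python3 -m handwheel '[0,-3.6,3.4,0,0,0,-1, 0,-3.9,3.1,0,0,0,-1]'
python3 -m handwheel '[0,-4.2,2.7,0,0,0,-1, 0,-4.5,2.2,0,0,0,-1]'
python3 -m handwheel '[0,-4.7,1.8,0,0,0,-1, 0,-4.8,1.3,0,0,0,-1]'
python3 -m handwheel '[0,-4.9,0.8,0,0,0,-1, 0,-5,0.3,0,0,0,-1]'
python3 -m handwheel '[0,-5,-0.2,0,0,0,-1, 0,-5,-0.7,0,0,0,-1]'
python3 -m handwheel '[0,-4.9,-1.2,0,0,0,-1, 0,-4.7,-1.7,0,0,0,-1]'
python3 -m handwheel '[0,-4.5,-2.1,0,0,0,-1, 0,-4.3,-2.6,0,0,0,-1]'
python3 -m handwheel '[0,-4,-3,0,0,0,-1, 0,-3.7,-3.4,0,0,0,-1]'
python3 -m handwheel '[0,-3.3,-3.7,0,0,0,-1, 0,-3,-4,0,0,0,-1]'
} > log3.txt; grep finger log3.txt|tail -1;grep time log3.txt|tail -1
cat >> an.py <<'E'
A=np.c_[np.cos(q),np.sin(q),np.ones(len(q))]
w=np.linalg.lstsq(A,-T,rcond=None)[0];res=-T-A@w;pk=np.arctan2(w[1],w[0])
print("amp %.2f fric %.2f peak q %.2f rms %.2f bottom at q %.2f"%(np.hypot(w[0],w[1]),w[2],pk,res.std(),pk-np.pi/2),np.mod(pk-np.pi/2,2*np.pi))
E
python3 an.py log1.txt log2.txt log3.txt | tail -19
```

```text
finger_force: 59.5
time: 18.52
0.7 T -9.0 N 2.0 ax 0.7
0.9 T -8.3 N 0.9 ax -0.1
1.11 T -7.9 N -1.2 ax -0.2
1.31 T -7.4 N -1.9 ax 0.1
1.51 T -6.0 N -3.4 ax 0.4
1.71 T -5.9 N -3.0 ax 0.3
1.91 T -5.1 N -4.1 ax 0.9
2.11 T -3.7 N -3.5 ax 1.8
2.31 T -3.5 N -4.3 ax 1.3
2.52 T -3.0 N -6.2 ax 2.7
2.72 T -2.6 N -5.5 ax 2.1
2.91 T -1.3 N -6.1 ax 3.4
3.11 T -2.3 N -6.9 ax 3.3
3.31 T -3.0 N -5.7 ax 5.0
3.51 T -2.8 N -4.1 ax 4.5
3.71 T -2.8 N -4.2 ax 4.5
3.91 T -3.3 N -3.1 ax 5.8
4.1 T -3.9 N -3.2 ax 4.7
amp 3.51 fric 5.89 peak q 0.00 rms 0.57 bottom at q -1.57 4.716870595502382
```

```bash
{ 
python3 -m handwheel '[0,-2.5,-4.3,0,0,0,-1, 0,-2.1,-4.5,0,0,0,-1]'
python3 -m handwheel '[0,-1.6,-4.7,0,0,0,-1, 0,-1.2,-4.9,0,0,0,-1]'
python3 -m handwheel '[0,-0.6,-5,0,0,0,-1, 0,-0.1,-5,0,0,0,-1]'
python3 -m handwheel '[0,0.4,-5,0,0,0,-1, 0,0.8,-4.9,0,0,0,-1]'
python3 -m handwheel '[0,1.3,-4.8,0,0,0,-1, 0,1.8,-4.6,0,0,0,-1]'
python3 -m handwheel '[0,2.3,-4.5,0,0,0,-1, 0,2.7,-4.2,0,0,0,-1]'
} > log4.txt; grep finger log4.txt|tail -1;grep time log4.txt|tail -1
python3 an.py log1.txt log2.txt log3.txt log4.txt| tail -7
python3 an.py log2.txt log3.txt log4.txt| tail -1
```

```text
finger_force: 58.9
time: 20.02
4.3 T -4.6 N -4.5 ax 3.6
4.49 T -5.9 N -4.1 ax 3.5
4.69 T -6.0 N -3.7 ax 3.7
4.89 T -6.7 N -4.0 ax 4.3
5.08 T -8.0 N -2.4 ax 5.4
5.28 T -7.3 N -2.9 ax 4.7
amp 3.51 fric 5.93 peak q -0.01 rms 0.55 bottom at q -1.59 4.697791628116001
amp 3.50 fric 5.94 peak q -0.02 rms 0.53 bottom at q -1.59 4.692137581234423
```

```bash
{ 
python3 -m handwheel '[0,-2.7,4.2,0,0,0,-1, 0,-2.3,4.5,0,0,0,-1]'
python3 -m handwheel '[0,-1.8,4.6,0,0,0,-1, 0,-1.3,4.8,0,0,0,-1]'
python3 -m handwheel '[0,-0.8,4.9,0,0,0,-1, 0,-0.4,5,0,0,0,-1]'
python3 -m handwheel '[0,0,3,0,0,0,-1, 0,0,0,0,0,0,-1]'
python3 -m handwheel '[0,0,0,0,0,0,-1, 0,0,0,0,0,0,-1, 0,0,0,0,0,0,-1, 0,0,0,0,0,0,-1]'
} > log5.txt; grep finger log5.txt|tail -1;grep time log5.txt|tail -1
python3 an.py log1.txt log2.txt log3.txt log4.txt log5.txt| tail -6
python3 - <<'E'
from h import *
S=eyes.capture("scene");D=eyes.capture("side")
for n in("scene","side"):print(n,tip_of(n,"knob")[:1],tip_of(n,"handle")[:1])
im=[cv2.resize(c["img"][a:a+160,b:b+160],(390,390)) for c,a,b in((S,160,220),(D,120,190))]
cv2.imwrite("pics/f.png",np.hstack(im)[...,::-1])
print(manip.observe()["joint_velocities"].round(3))
E
```

```text
finger_force: 59.9
time: 21.52
5.14 T 4.1 N 1.5 ax 9.1
4.94 T 5.4 N 1.8 ax 9.1
4.74 T 5.6 N 1.6 ax 9.1
4.67 T 2.3 N 0.2 ax 8.8
4.67 T 2.8 N 0.5 ax 8.5
amp 3.48 fric 5.13 peak q 0.45 rms 3.22 bottom at q -1.12 5.164835687890719
scene [{'xy': [317.5, 196.7], 'conf': 0.54}] [{'xy': [247.0, 258.7], 'conf': 0.51}]
side [{'xy': [261.0, 238.2], 'conf': 0.72}] [{'xy': [276.3, 152.6], 'conf': 0.46}]
[-0.001 -0.001  0.    -0.002 -0.002 -0.002]
```

View pics/f.png

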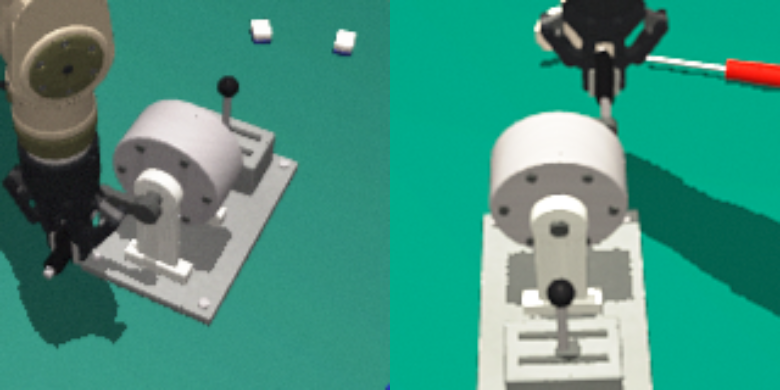

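The drum is at rest at q ≈ 4.67, with the estimated bottom at 4.70. The grip is holding at 60 N and the lever is upright in both views, so I am handing in.

```bash
python3 -c "
from bench import manip
print(manip.close_job())"
```

```text
the job is handed in; nothing more can be done
None
```

The job is handed in (no verdict came back): the clutch lever is upright, I turned the crank a little over one full turn, and the drum stands still with its heavy side within about 2° of the estimated bottom and the crank handle still gripped at about 60 N.

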